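Set a planishing stake in the bench holder and nip it with the cam lever

ROBOT

A 7-joint arm with a two-finger parallel gripper is mounted at the origin on the work surface. World frame = base frame: x ahead of the robot, y to its left, z up, the work surface at z = 0. Lengths are in m, angles in degrees, forces in N, time in s.
With the tool pointing down it reaches from about 0.425 to 0.875 m from the base axis. Payload 4.7 kg.
Tool frame: the origin (TCP) lies on the centre line of the jaws, within the pads' length; the fingertips stand 8 mm ahead of it and the grasp point (between the pads) lies 11 mm behind it; z points along the fingers, y is the direction in which the jaws open and shut (so a half turn about z gives the same grasp; the last joint's range is limited). The gripper opens to 87 mm and grips with 3 to 60 N. Pads are 19 mm wide; open, the fingers measure 117 mm over their backs; the gripper's body (75 mm by 190 mm) begins 51 mm behind the grasp point.
Start: joints at [-68.291, 18.392, -4.016, 83.108, 1.295, 78.541, -3.26], TCP at [0.232, 0.607, 0.231] pointing down, gripper open.
Joint ranges: [-163.93, 163.93], [-17.29, 119.83], [-79.2, 71.16], [3.27, 140.29], [-89.18, 269.18], [5.43, 117.66], [-154.24, 154.24]. Speed limits (degrees/s): [147.25, 147.25, 180, 180, 180, 180, 180].

INTERFACE

Orientations are given as [roll, pitch, yaw] about the fixed x, y, z axes, in that order (R = Rz(yaw) Ry(pitch) Rx(roll)).
In Python, from cell import env gives the robot as it stands. The module is installed in compiled form; this text tells all that it offers.
- The arm moves only by the tool move_arm, never from a script. Its argument "steps" is a list of rows, each a list of 2 entries, a list of its own where there are three numbers: the shift along the tool's x, y, z in m, then the turn about the tool's z in rad. A call has 1 to 20 rows; each row is the pose to reach, as a shift and turn from the pose commanded when the call began, along the tool's axes at that moment; what a row does not reach only later rows make up. A row lasts 1/8 s, in which the tool goes at most 62.5 mm and 10.7 degrees, less where a joint would pass 70% of its speed; a pose out of reach is approached as far as the arm can. A call with a gripper value outside its range is refused whole. "hand" is the closure, from -1 (fully open) to 1 (shut), set as the call begins (left out, the last holds). The fingers move at their own pace and stop on an object; "squeeze" is the grip in N (left out, the last holds). Time passes only in rows, so rows that repeat a pose let the fingers close. It gives the time, the measured TCP pose, the force and the opening at its end, in the units of the state.
- env.get_obs(): the state, without advancing time (a new reading comes with each control period).
- env.read_camera(name): name is "scene" or "top" or "wrist"; returns (picture, depth): 480x640x3 uint8, red, green, blue; 480x640 float32, m along the optical axis (not along the pixel's ray), 0 where there is no reading.
- env.calibration(name): a dict with "intrinsics" (3x3 intrinsics, pixels), "position" and "orientation" of the camera in the world; the wrist camera has in their place "mount" (4x4, takes a point from camera to tool coordinates, whose origin is the TCP and whose axes are the flange's). Camera axes: x right, y up, looking along -z (the intrinsics and any distortion apply to the point x, -y, -z); pixel columns grow to the right and rows downward; lengths in m; the calibration is good to about 2 mm. A picture is of the moment at which its call begins: read the wrist's pose just before it. calibration takes no time and is no camera call.
- env.sign_off(): hands the job in, once; it reports no verdict.
Trained networks look in the newest picture that a camera, given by its name, has taken for a name from the list of things; names that differ only in an ending like _2 or _b are one class to them, and where a whole thing is asked for, a point or a joint stands for the part that bears it (a point fixed in the world has none). Each returns a list of dicts, best first, with "conf" (0 to 1); they miss things now and then, are a little off and sometimes report something else, mostly with a low value. They report only what shows in the picture. A call takes as long as a camera call.
- env.cut_out(camera, query): "region" (480x640 bool, what is visible of it) and "uv" ([column, row] in pixels, amid what is visible of it).
The state is a dict: "time_s": time; "qpos": joint angles; "joint_velocities": joint speeds; "effort": joint torques, N m; "tool_pos": TCP position; "tool_rot": TCP orientation; "force": force on the tool from outside, world axes, zero at the start; "wrist_torque": the same for the moment, N m; "grip_width": finger opening in m.
Only numpy, scipy, OpenCV 4.12 (cv2) and the standard library are available. Lean on these libraries where they do the work, as an engineer would, in place of code of your own. Each camera call takes 0.05 s, during which the arm holds its last target. There are 200 camera calls.

TASK

Take the steel stake from its sloping rest and stand it upright, head up, fully down in the pocket of the green stake holder, lowering it rather than dropping it. Then swing the red cam lever anticlockwise just far enough to take up the gap and nip the stake against the brass spring pad with roughly 15 newtons, without overrunning, and let go. Leave the hammer, the copper cup and the jar alone.

Things in the scene. Friction and masses are not known exactly. Their poses are not given: they have to be found in the camera images.
- stake: Round steel stake, 0.5 to 0.75 kg, 160 mm long: shank 24 mm diameter, foot tapering over its last 12 mm to 14 mm, cylindrical head 36 mm diameter, 30 mm high (130 to 160 mm from the foot). Origin at the centre of the foot's end; z runs from foot to head. It starts lying in the rest, axis 50 degrees above level, head up towards the robot, its upper half free of the rest.
- rest: Fixed sloping steel trough on a dark wooden base 120 by 90 mm, open on top and at its upper end. Origin on the bench under it; the trough falls along +x. Its side walls are 36 mm over their outsides, 22 mm deep, and end 85 mm up from the stop at the stake's foot. The stake can be drawn out along its axis or lifted straight up.
- holder: Green stake holder bolted down, base 145 mm (x) by 100 mm (y), top 50 mm high, origin on the bench. Pocket 27 mm wide in y, from a fixed wall at x = +17 mm to a brass pad 115 mm high (grey jaw behind, 118 mm) with an upright 90 degree V groove that seats the shank with its axis anywhere from x = -2.5 to +2.5 mm: set anew each time, unreported. The pad springs back to -x at 8 N per mm after 3 N.
- pocket (a point): Point on the pocket's floor, 10 mm above the bench, mid-width, at holder x = +2.5 mm; axes as the holder's. A stake with its axis 1 mm further to +x goes in freely beside the pad and clear of the open cam; its foot stands on this floor, and it may lean a little until nipped.
- cam_pivot (a point): Vertical axis of the cam lever, at holder x = +37 mm, y = -9 mm, 63 mm above the bench.
- cam: Fixed steel washer on top of the holder; it carries the lever's eccentric steel disc (radius 22 mm, offset 10 mm, 54 to 72 mm above the bench), which pushes the stake towards the pad (-x). Origin and axes as the holder's.
- lever (a joint): Angle of the red cam lever, rad: 0 open, growing anticlockwise from above, up to 2.2; starts at 0 to 0.3. Stays where left. Swings freely (under 1 N at the knob), meets the stake from 0.7 on, slides it across the loose pocket, then squeezes it on the pad from a point between 0.9 and 1.6 set by the hidden jaw; each 0.1 rad beyond adds about 7 N of nip.
- lever_knob (a point): Point on the axis of the upright red knob at the lever's end, 12 mm below its top: knob 22 mm diameter, from 64 to 108 mm above the bench, 110 mm from the pivot; this point is 93 mm above the bench. At joint value q the lever points from the pivot at the angle q - 1.47 rad from the holder's x axis. Turning it on takes about 0.45 N sideways on the knob per N of nip.
- hammer: Bystander: hammer 250 mm long lying on the bench.
- cup: Bystander: copper cup 72 mm diameter, 75 mm high.
- tin: Bystander: clear jar with yellow lid, 60 mm diameter, 80 mm high.

How it is judged (in metres and radians):
On the way:
1. the stake stands in the pocket, foot on the floor, released, cam not yet pressing (z of stake in the frame of pocket below 0.004 m and horizontal distance between stake and pocket below 0.009 m and angle between stake's own z axis and vertical below 0.25 rad and contact force between stake and the fingers below 0.2 N and contact force between stake and cam below 2 N), for 0.2 s.
At the end, for the whole second after the job is handed in: The stake stands upright (within 0.06 rad), head up, its foot within 4 mm of the pocket's floor and within 12 mm of the pocket point, at rest, nipped by the cam with 6 to 28 N (z of stake in the frame of pocket below 0.004 m and horizontal distance between stake and pocket below 0.012 m and angle between stake's own z axis and vertical below 0.06 rad and contact force between stake and cam between 6 and 28 N and linear speed of stake below 0.01 m/s); the robot touches nothing.
It fails at once if the cam is overrun: it presses the stake with more than 40 N (contact force between stake and cam above 40 N).
It fails at once if the stake is dropped (falls faster than 0.6 m/s out of the fingers) (linear speed of stake above 0.6 m/s and contact force between stake and the fingers below 0.1 N).
It fails at once if the hammer, cup or jar is moved more than 30 mm (distance of any of hammer, cup, tin from where it was at the start of the episode above 0.03 m).
It also fails if it takes over 70 s, if anything falls off the work surface, if the arm or the gripper's body presses on something with over 40 N, if the wrist force passes 120 N, or if a joint passes its speed limit or range.

## Working session

There is one attempt and no reset: what is moved stays moved. The work goes in short steps, Python scripts to look and compute and a tool call to move; the robot and the scene stay as the last step left them, time stands still between calls to the robot, and variables do not carry over. Pictures are saved under pics/ and viewed, about 8 in all and at most 12, crops included, and the job is handed in when it is done.

Besides the shell and the picture viewer there is one more tool, called after ">>>" in YAML: its name, and indented under it one key for each argument. move_arm: Moves the arm, as the interface text tells. Its arguments: {"type":"object","properties":{"steps":{"type":"array"},"hand":{"type":"number"},"squeeze":{"type":"number"}},"required":["steps"]}

```bash
mkdir -p pics; cat > h.py <<'E'
import numpy as np, cv2
from scipy.spatial.transform import Rotation as R
from cell import env
def pose():
    o=env.get_obs(); return np.array(o['tool_pos']),o['tool_rot'],o
def camT(name):
    c=env.calibration(name); T=np.eye(4)
    if 'mount' in c:
        p,r,_=pose(); T[:3,:3]=R.from_euler('xyz',r,degrees=True).as_matrix(); T[:3,3]=p
        return T@np.array(c['mount']),np.array(c['intrinsics'])
    o=np.array(c['orientation'])
    T[:3,:3]=o if o.shape==(3,3) else R.from_euler('xyz',o,degrees=True).as_matrix()
    T[:3,3]=c['position']; return T,np.array(c['intrinsics'])
def cloud(d,T,K):
    v,u=np.mgrid[:480,:640]; x=(u-K[0,2])/K[0,0]*d; y=(v-K[1,2])/K[1,1]*d
    P=np.stack([x,-y,-d],-1); return P@T[:3,:3].T+T[:3,3]
def look(name,fn=None):
    T,K=camT(name); im,d=env.read_camera(name)
    if fn: cv2.imwrite('pics/'+fn,im[:,:,::-1])
    return im,d,cloud(d,T,K),T,K
E
python3 - <<'E'
from h import *
o=env.get_obs(); print(o)
print(env.calibration('top'));print(env.calibration('wrist'))
for n in('scene','top'):
    im,d,P,T,K=look(n,n+'1.png'); np.savez(n+'1.npz',im=im,d=d,P=P)
    for q in('stake','rest','holder','lever','lever_knob','cam','hammer','cup','tin'):
        for r in env.cut_out(n,q)[:2]:
            m=r['region']&(d>0); pts=P[m]
            print(n,q,round(r['conf'],2),np.round(r['uv']),m.sum(),np.round(np.median(pts,0),3) if len(pts) else '',np.round(np.percentile(pts,[2,98],axis=0),3).tolist() if len(pts) else '')
E
```

```text
{'time_s': 0.0, 'qpos': array([-68.29046058,  18.43805705,  -4.01603152,  83.1774137 ,
         1.29654476,  78.54125769,  -3.25964503]), 'joint_velocities': array([-0.01046646, -0.00538877,  0.06918979,  0.00374186, -0.05540848,
       -0.00333841, -0.00269426]), 'effort': array([-2.73514515e-04, -4.91292286e+01, -4.03990103e-01, -3.12516904e+01,
       -6.39516930e-02,  4.39185882e-02,  2.17985485e-04]), 'tool_pos': array([0.2317485 , 0.60668162, 0.22945095]), 'tool_rot': array([-1.79888608e+02,  7.28774176e-03,  1.59101411e+02]), 'force': array([ 0.25462836,  0.05539085, -0.13859758]), 'wrist_torque': array([ 0.0034074 , -0.02525797,  0.01169169]), 'grip_width': 0.08707248567039352}
{'intrinsics': array([[549.93924901,   0.        , 317.37231735],
       [  0.        , 549.93924901, 239.0123401 ],
       [  0.        ,   0.        ,   1.        ]]), 'position': array([ 0.46523818, -0.06218903,  1.29341246]), 'orientation': array([  4.44266685,   0.56111244, -90.00839275])}
{'intrinsics': array([[361.86440477,   0.        , 321.45264852],
       [  0.        , 361.86440477, 243.946
[... 2032 characters left out ...]

top lever 0.77 [337. 253.] 647 [ 0.527 -0.101  0.072] [[0.507, -0.188, 0.067], [0.542, -0.049, 0.11]]
top lever_knob 0.85 [339. 257.] 642 [ 0.527 -0.105  0.072] [[0.507, -0.188, 0.053], [0.542, -0.049, 0.11]]
top cam 0.95 [336. 255.] 724 [ 0.527 -0.1    0.072] [[0.507, -0.186, 0.001], [0.544, -0.047, 0.11]]
top cam 0.71 [160. 281.] 613 [0.467 0.273 0.143] [[0.43, 0.248, 0.054], [0.528, 0.309, 0.167]]
top hammer 0.6 [463. 222.] 1466 [ 0.596 -0.39   0.023] [[0.449, -0.449, 0.011], [0.685, -0.361, 0.03]]
top cup 0.76 [263. 178.] 863 [0.707 0.078 0.025] [[0.666, 0.042, -0.002], [0.737, 0.107, 0.078]]
top tin 0.97 [265. 297.] 576 [0.436 0.065 0.079] [[0.411, 0.042, 0.009], [0.465, 0.091, 0.084]]
```

```bash
python3 - <<'E'
import cv2
a=cv2.imread('pics/top1.png')[130:370,90:410]; a=cv2.resize(a,None,fx=2.5,fy=2.5,interpolation=cv2.INTER_CUBIC)
cv2.imwrite('pics/top1c.png',a)
E
```

```text
(no output)
```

View pics/top1c.png

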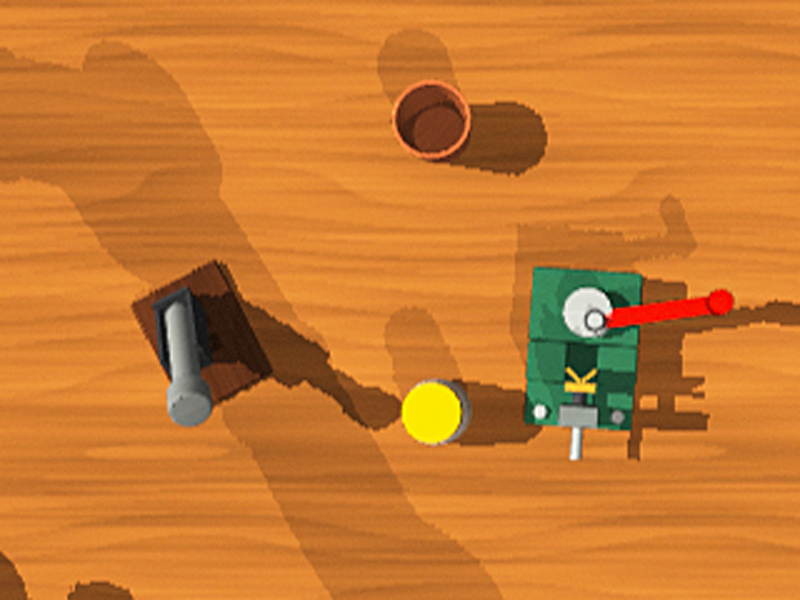

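View pics/scene1.png

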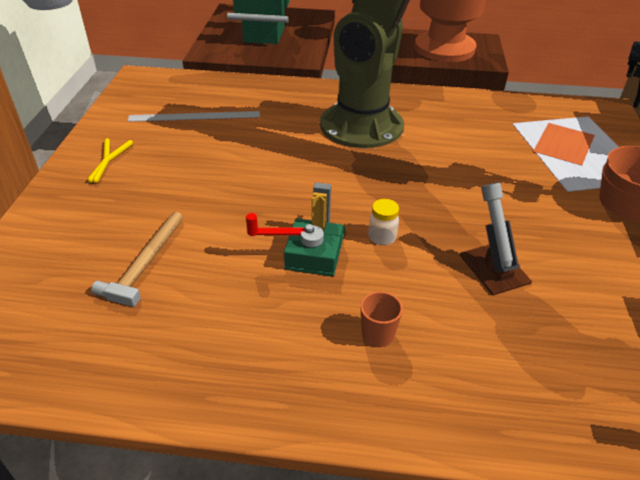

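The top crop shows the stake from its head at crop (188,405) to its foot at about (178,290). The jar is at (435,412), and the holder's brass V is at (580,380) with the knob at (720,302). The scene view agrees. Next I fit the stake axis and the holder pose.

```bash
cat >> h.py <<'E'
from scipy.optimize import least_squares
def fit_stake(pts,x0=None,el0=50.):
    az0=None
    if x0 is None:
        hi=pts[pts[:,2]>np.percentile(pts[:,2],85)].mean(0); lo=pts[pts[:,2]<np.percentile(pts[:,2],25)].mean(0)
        dd=hi-lo; az0=np.degrees(np.arctan2(dd[1],dd[0]))
        a=np.radians([az0,el0]); ax=np.array([np.cos(a[0])*np.cos(a[1]),np.sin(a[0])*np.cos(a[1]),np.sin(a[1])])
        x0=np.r_[hi-ax*.15,az0,el0]
    def f(p):
        a=np.radians(p[3:]); ax=np.array([np.cos(a[0])*np.cos(a[1]),np.sin(a[0])*np.cos(a[1]),np.sin(a[1])])
        w=pts-p[:3]; t=w@ax; r=np.linalg.norm(w-np.outer(t,ax),axis=1)
        # signed distance to union of 2 cylinders
        def sd(t0,t1,R): 
            qa=np.abs(t-(t0+t1)/2)-(t1-t0)/2; qb=r-R
            return np.hypot(np.maximum(qa,0),np.maximum(qb,0))+np.minimum(np.maximum(qa,qb),0)
        return np.minimum(sd(0,.13,.012),sd(.13,.16,.018))*1000
    s=least_squares(f,x0,loss='soft_l1',f_scale=1.5,x_scale=[.01,.01,.01,5,5]); a=np.radians(s.x[3:])
    ax=np.array([np.cos(a[0])*np.cos(a[1]),np.sin(a[0])*np.cos(a[1]),np.sin(a[1])])
    return s.x,ax,np.median(np.abs(f(s.x)))
E
python3 - <<'E'
from h import *
for n in('scene','top'):
    z=np.load(n+'1.npz'); im,P,d=z['im'].astype(int),z['P'],z['d']
    sat=im.max(-1)-im.min(-1)
    m=(d>0)&(sat<25)&(P[...,2]>.06)&(P[...,2]<.19)&(P[...,0]>.38)&(P[...,0]<.6)&(P[...,1]>.2)&(P[...,1]<.36)
    s,ax,e=fit_stake(P[m]); print(n,m.sum(),np.round(s,4),e,'head',np.round(s[:3]+ax*.145,4))
    g=(im[...,1]>im[...,0]+15)&(im[...,1]>im[...,2]+10)&(d>0)&(abs(P[...,2]-.05)<.006)&(abs(P[...,0]-.5)<.12)&(abs(P[...,1]+.07)<.12)
    q=P[g][:,:2]; r=cv2.minAreaRect((q*1000).astype(np.float32)); print('green top',g.sum(),r)
    for nm,c in(('brass',(im[...,0]>im[...,2]+90)&(im[...,1]>im[...,2]+50)&(P[...,2]>.1)&(P[...,2]<.125)),('knob',(im[...,0]>im[...,1]+90)&(P[...,2]>.095)&(P[...,2]<.115)),('jaw',(sat<25)&(P[...,2]>.112)&(P[...,2]<.125)),('washer',(sat<25)&(P[...,2]>.065)&(P[...,2]<.085))):
        c=c&(abs(P[...,0]-.5)<.12)&(abs(P[...,1]+.1)<.12)&(d>0); 
        if c.sum(): print(nm,c.sum(),np.round(P[c].mean(0),4),np.round(P[c].min(0),4),np.round(P[c].max(0),4))
E
```

```text
scene 1317 [ 5.249000e-01  3.078000e-01  3.150000e-02 -1.359232e+02  6.189810e+01] 4.03650505794273 head [0.4758 0.2603 0.1594]
green top 1213 ((517.6400146484375, -63.96098709106445), (97.7275619506836, 106.08272552490234), 85.87397003173828)
brass 132 [ 0.4701 -0.068   0.1126] [ 0.427  -0.1934  0.1002] [ 0.5394 -0.0488  0.121 ]
knob 114 [ 0.5385 -0.1813  0.1061] [ 0.5223 -0.1934  0.095 ] [ 0.5484 -0.1727  0.1126]
jaw 118 [ 0.4402 -0.0578  0.1177] [ 0.4271 -0.0739  0.1121] [ 0.4491 -0.0424  0.1233]
washer 343 [ 0.5261 -0.0648  0.0739] [ 0.4358 -0.0876  0.0651] [ 0.5512 -0.0426  0.0844]
top 738 [ 5.318000e-01  3.073000e-01  3.620000e-02 -1.536099e+02  4.947990e+01] 1.3604883197864628 head [0.4474 0.2654 0.1465]
green top 1361 ((512.9197387695312, -63.27369689941406), (98.91004943847656, 103.97246551513672), 86.06257629394531)
brass 58 [ 0.4632 -0.062   0.1149] [ 0.4561 -0.1922  0.107 ] [ 0.5314 -0.0477  0.1215]
knob 81 [ 0.5323 -0.1815  0.1072] [ 0.5225 -0.1927  0.097 ] [ 0.5424 -0.1712  0.1139]
jaw 117 [ 0.4341 -0.0587  0.1186] [ 0.4244 -0.0754  0.114 ] [ 0.4414 -0.0413  0.1231]
washer 300 [ 0.5155 -0.0649  0.0727] [ 0.3963 -0.1027  0.0652] [ 0.5447 -0.0449  0.0839]
```

>>> move_arm:
  steps:
    - [[-0.04, -0.03, -0.002], -0.1]
    - [[-0.08, -0.06, -0.004], -0.2]
    - [[-0.12, -0.09, -0.006], -0.3]
    - [[-0.16, -0.12, -0.008], -0.4]
    - [[-0.2, -0.15, -0.01], -0.5]
    - [[-0.24, -0.18, -0.01], -0.6]
    - [[-0.28, -0.21, -0.01], -0.7]
    - [[-0.323, -0.242, -0.01], -0.83]
    - [[-0.323, -0.242, -0.01], -0.83]
    - [[-0.323, -0.242, -0.01], -0.83]
    - [[-0.323, -0.242, -0.01], -0.83]
    - [[-0.323, -0.242, -0.01], -0.83]
  hand: -1

```text
time_s: 2.5
tool_pos: [0.4467, 0.2671, 0.2405]
tool_rot: [180.0, 0.0, -153.2]
force: [0.3, 0.1, 0.1]
grip_width: 0.0871
```

```bash
python3 - <<'E'
from h import *
im,d,P,T,K=look('wrist','w1.png'); im=im.astype(int)
p,r,o=pose(); print(p,r,o['qpos'],o['force'])
sat=im.max(-1)-im.min(-1)
reg=np.zeros((480,640),bool)
for q in env.cut_out('wrist','stake')[:1]: reg=q['region'];print(q['conf'],q['uv'])
m=reg&(d>0)&(P[...,2]>.05)
for mm in (m,m&(sat<25)):
    s,ax,e=fit_stake(P[mm]); h=s[:3]+ax*.145
    print(mm.sum(),np.round(s,4),e,'head',np.round(h,4),'in tool',R.from_euler('xyz',r,degrees=True).inv().apply(h-p).round(4))
E
```

```text
[0.44677646 0.26686944 0.240503  ] [ 1.79996690e+02 -4.41429691e-03 -1.53241697e+02] [-41.70444159   2.20246145   8.16689566 100.86557534  -0.32499063
  76.95847287  83.28816392] [ 0.23716216  0.473067   -0.38957113]
0.78 [321.2, 254.7]
2988 [ 5.310000e-01  3.101000e-01  3.760000e-02 -1.518075e+02  4.952140e+01] 0.2931310996793666 head [0.448  0.2657 0.1479] in tool [-0.0006 -0.0016  0.0926]
2959 [ 5.310000e-01  3.101000e-01  3.760000e-02 -1.518307e+02  4.952510e+01] 0.2901523937861167 head [0.448  0.2657 0.1479] in tool [-0.0006 -0.0016  0.0926]
```

View pics/w1.png

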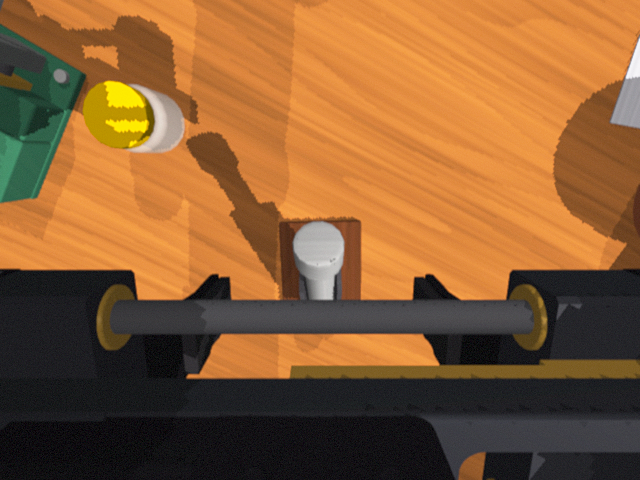

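The wrist image shows the head at (320,243), midway between the jaws. The fit is good to 0.3 mm, so I'll descend and grip.

>>> move_arm:
  steps:
    - [[0, -0.0016, 0.02], -0.025]
    - [[0, -0.0016, 0.04], -0.025]
    - [[0, -0.0016, 0.06], -0.025]
    - [[0, -0.0016, 0.08], -0.025]
    - [[0, -0.0016, 0.095], -0.025]
    - [[-0.0006, -0.0016, 0.1036], -0.025]
    - [[-0.0006, -0.0016, 0.1036], -0.025]
    - [[-0.0006, -0.0016, 0.1036], -0.025]
    - [[-0.0006, -0.0016, 0.1036], -0.025]

```text
time_s: 3.72
tool_pos: [0.449, 0.265, 0.1377]
tool_rot: [180.0, 0.1, -151.9]
force: [-0.5, 0.4, 0.7]
grip_width: 0.0872
```

>>> move_arm:
  steps:
    - [[0, 0, 0], 0]
    - [[0, 0, 0], 0]
    - [[0, 0, 0], 0]
    - [[0, 0, 0], 0]
    - [[0, 0, 0], 0]
    - [[0, 0, 0], 0]
    - [[0, 0, 0], 0]
    - [[0, 0, 0], 0]
  hand: 1
  squeeze: 12

```text
time_s: 4.72
tool_pos: [0.4485, 0.2649, 0.137]
tool_rot: [180.0, 0.0, -151.9]
force: [-0.2, 1.1, -0.7]
grip_width: 0.0359
```

>>> move_arm:
  steps:
    - [[-0.005, 0, -0.0045], 0]
    - [[-0.0106, 0, -0.009], 0]
    - [[-0.016, 0, -0.013], 0]
    - [[-0.021, 0, -0.0164], 0]
    - [[-0.0264, 0, -0.0197], 0]
    - [[-0.032, 0, -0.0227], 0]
    - [[-0.0376, 0, -0.0255], 0]
    - [[-0.0433, 0, -0.0282], 0]
    - [[-0.0493, 0, -0.0305], 0]
    - [[-0.0552, 0, -0.0326], 0]
    - [[-0.0613, 0, -0.0344], 0]
    - [[-0.0674, 0, -0.0359], 0]
    - [[-0.0737, 0, -0.0371], 0]
    - [[-0.08, 0, -0.0381], 0]
    - [[-0.086, 0, -0.0388], 0]
    - [[-0.0925, 0, -0.0393], 0]
    - [[-0.0925, 0, -0.0393], 0]
    - [[-0.0925, 0, -0.0393], 0]

```text
time_s: 6.98
tool_pos: [0.5302, 0.3084, 0.1763]
tool_rot: [180.0, 0.0, -151.9]
force: [0.0, -0.3, -5.5]
grip_width: 0.0357
```

```bash
cat > chk.py <<'E'
from h import *
import sys
p,r,o=pose(); print(np.round(p,4),np.round(r,2),o['force'].round(2),o['wrist_torque'].round(3),o['grip_width'])
cl=[]
for n in('scene','top'):
    im,d,P,T,K=look(n,n+sys.argv[1]+'.png'); im=im.astype(int); sat=im.max(-1)-im.min(-1)
    zt=p[2]+.011; m=(d>0)&(sat<40)&(np.hypot(P[...,0]-p[0],P[...,1]-p[1])<.12)&(P[...,2]<zt-.03)&(P[...,2]>zt-.15)
    rs=env.cut_out(n,'stake')
    for c in rs[:1]:
        mm=c['region']&m; Q=P[mm]; print(n,round(c['conf'],2),c['uv'],mm.sum())
        if mm.sum()>30:
            # midline in picture slices by height
            for a in np.arange(zt-.15,zt-.03,.02):
                s=Q[(Q[:,2]>=a)&(Q[:,2]<a+.02)]
                if len(s)>8: print('  z',round(a+.01,3),np.round((np.percentile(s,5,axis=0)+np.percentile(s,95,axis=0))[:2]/2,4))
E
python3 chk.py 2; python3 -c "
import cv2
a=cv2.imread('pics/scene2.png')[130:330,400:600]; cv2.imwrite('pics/s2c.png',cv2.resize(a,None,fx=3,fy=3))"
```

```text
[0.5302 0.3084 0.1763] [ 1.8000e+02  1.0000e-02 -1.5191e+02] [ 0.01 -0.34 -5.55] [-0.005  0.15  -0.057] 0.035652305202089514
scene 0.66 [515.7, 230.9] 606
  z 0.047 [0.5355 0.3056]
  z 0.067 [0.5376 0.305 ]
  z 0.087 [0.5378 0.3052]
  z 0.107 [0.5386 0.3053]
  z 0.127 [0.5401 0.3056]
  z 0.147 [0.5406 0.3061]
top 0.36 [323.3, 262.6] 0
```

View pics/s2c.png

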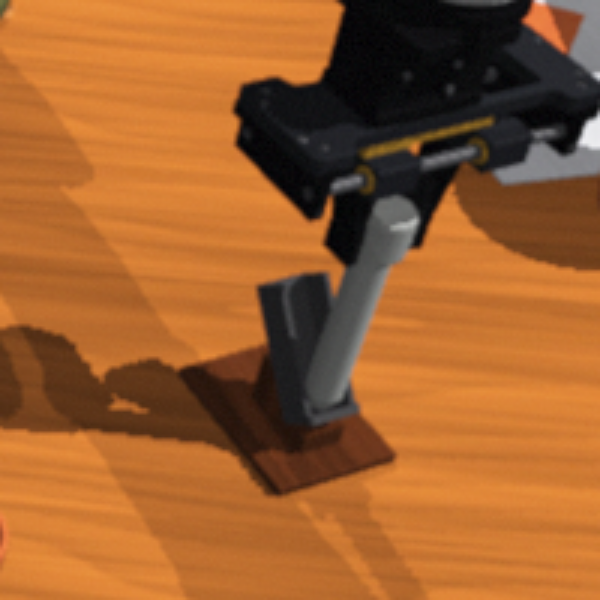

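The scene crop shows the stake standing on the stop, about 3° past vertical, held by the head at crop (393,230). Next: firm up the grip, lift, then carry it over the holder.

>>> move_arm:
  steps:
    - [[0, 0, 0], 0]
    - [[0, 0, 0], 0]
    - [[0, 0, -0.01], 0]
    - [[0, 0, -0.03], 0]
    - [[0, 0, -0.055], 0]
    - [[0, 0, -0.08], 0]
    - [[0, 0, -0.105], 0]
    - [[0, 0, -0.12], 0]
    - [[0, 0, -0.125], 0]
    - [[0, 0, -0.125], 0]
  squeeze: 30

```text
time_s: 8.43
tool_pos: [0.5301, 0.3083, 0.3009]
tool_rot: [-180.0, -0.0, -151.9]
force: [-0.4, -0.2, -6.7]
grip_width: 0.0354
```

>>> move_arm:
  steps:
    - [[0.006, -0.01, 0], 0.02]
    - [[0.02, -0.03, 0], 0.06]
    - [[0.036, -0.055, 0], 0.1]
    - [[0.054, -0.082, 0], 0.15]
    - [[0.074, -0.112, 0], 0.2]
    - [[0.094, -0.142, 0], 0.26]
    - [[0.114, -0.172, 0], 0.32]
    - [[0.134, -0.202, 0], 0.37]
    - [[0.154, -0.232, 0], 0.43]
    - [[0.172, -0.26, 0], 0.48]
    - [[0.188, -0.284, 0], 0.52]
    - [[0.199, -0.3, 0], 0.55]
    - [[0.204, -0.308, 0], 0.56]
    - [[0.206, -0.311, 0], 0.56]
    - [[0.206, -0.311, 0], 0.56]
    - [[0.206, -0.311, 0], 0.56]

```text
time_s: 10.42
tool_pos: [0.495, -0.0619, 0.3012]
tool_rot: [180.0, -0.0, 176.1]
force: [1.0, 0.1, -7.3]
grip_width: 0.0351
```

```bash
python3 chk.py 3; python3 - <<'E'
from h import *
im,d,P,T,K=look('wrist','w3.png'); np.savez('w3.npz',im=im,d=d,P=P); im=im.astype(int)
p,r,o=pose();print(o['qpos'].round(1))
g=(im[...,1]>im[...,0]+15)&(im[...,1]>im[...,2]+10)&(d>0)
h=np.histogram(P[g][:,2],np.arange(0,.13,.004));print(h[0])
q=P[g&(abs(P[...,2]-.05)<.004)]; print(cv2.minAreaRect((q[:,:2]*1000).astype(np.float32)),q.min(0),q.max(0))
E
```

```text
[ 0.495  -0.0619  0.3012] [ 1.7998e+02 -1.0000e-02  1.7611e+02] [ 0.95  0.13 -7.29] [ 0.054  0.02  -0.006] 0.03512642541698355
scene 0.93 [314.7, 140.1] 631
  z 0.172 [ 0.5046 -0.0617]
  z 0.192 [ 0.5052 -0.0623]
  z 0.212 [ 0.5055 -0.0626]
  z 0.232 [ 0.5054 -0.0621]
  z 0.252 [ 0.5051 -0.0621]
  z 0.272 [ 0.5065 -0.0623]
[-22.8  -2.6  26.2  98.5   1.2  83.9  89.3]
[   0    0 1302  545   23   12   23   52   22    4   48   53 3256 1237
   12    7    1    1    1    0    0    0    2    5    1    0    0    0
    0   27    0    0]
((512.7784423828125, -63.16437911987305), (98.69608306884766, 102.2188949584961), 86.06822967529297) [ 0.45874474 -0.11465405  0.04629835] [ 0.56661785 -0.01195814  0.05399177]
```

View pics/w3.png

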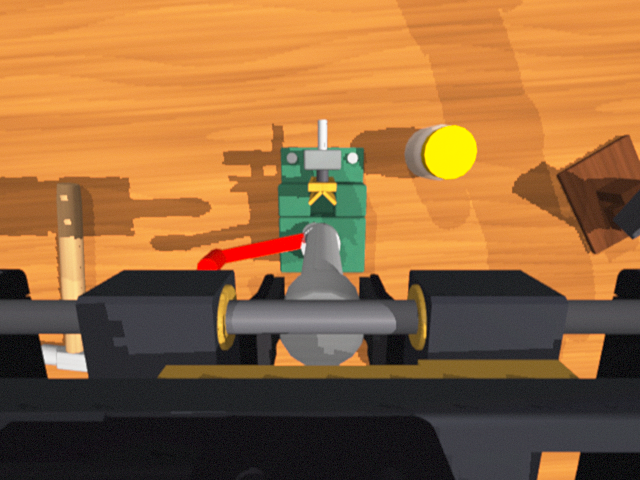

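```bash
python3 - <<'E'
from h import *
ws={}
for f in('w3','top1','top3','scene1'):
    if f=='top3':continue
    z=np.load(f+'.npz'); im,P,d=z['im'].astype(int),z['P'],z['d']
    g=((im[...,1]>im[...,0]+15)&(im[...,1]>im[...,2]+10)&(d>0)&(P[...,2]<.06)&(P[...,2]>.003)&(abs(P[...,0]-.5)<.11)&(abs(P[...,1]+.065)<.08)).astype(np.uint8)
    g=cv2.morphologyEx(g,cv2.MORPH_OPEN,np.ones((3,3),np.uint8))>0
    Q=P[g]; c,sz,a=cv2.minAreaRect((Q[:,:2]*1000).astype(np.float32)); print(f,c,sz,a)
    th=np.radians(-3.93); ex=np.array([np.cos(th),np.sin(th)]); ey=np.array([-ex[1],ex[0]])
    c=np.array(c)/1000
    u=(P[...,:2]-c)@ex; v=(P[...,:2]-c)@ey; z=P[...,2]
    t=g&(abs(z-.05)<.005); print(' top u',np.percentile(u[t],[.5,99.5]).round(4),'v',np.percentile(v[t],[.5,99.5]).round(4))
    l=g&(z<.03); print(' low u',np.percentile(u[l],[.5,50,99.5]).round(4),'v',np.percentile(v[l],[.5,99.5]).round(4), np.median(z[l]))
    n=(d>0)&(abs(u)<.12)&(abs(v)<.09)
    sat=im.max(-1)-im.min(-1)
    for nm,k in(('jaw',n&(sat<25)&(z>.112)&(z<.123)),('brass',n&(im[...,0]>im[...,2]+90)&(im[...,1]>im[...,2]+60)&(z>.108)&(z<.121)&(v>-.05)),('knob',n&(im[...,0]>150)&(im[...,1]<80)&(z>.1)&(z<.115)),('hole',n&(z>0.003)&(z<.03)&(u>-.02)),('disc',n&(sat<25)&(z>.064)&(z<.078)&(u>0)&(u<.07)&(abs(v)<.05))):
        if k.sum()>5: print(' ',nm,k.sum(),'u',np.percentile(u[k],[2,50,98]).round(4),'v',np.percentile(v[k],[2,50,98]).round(4),'z',np.median(z[k]).round(4))
E
```

```text
w3 (493.2863464355469, -61.87342071533203) (98.79611206054688, 141.28994750976562) 86.066650390625
 top u [-0.0314  0.0701] v [-0.0488  0.0488]
 low u [-0.0706 -0.0426  0.0051] v [-0.049   0.0488] 0.011586610975042766
  jaw 706 u [-0.0676 -0.0597 -0.0516] v [-0.0162  0.      0.0164] z 0.1195
  brass 363 u [-0.0382 -0.0324 -0.0195] v [-0.0121  0.      0.0122] z 0.1165
  hole 589 u [-0.0151  0.0026  0.0976] v [-0.087   0.0015  0.0861] z 0.0108
  disc 128 u [0.0106 0.0215 0.0404] v [-0.0218 -0.014   0.0187] z 0.0731
top1 (495.31036376953125, -62.13318634033203) (98.85667419433594, 145.62603759765625) 86.22758483886719
 top u [-0.0339  0.069 ] v [-0.0488  0.0492]
 low u [-0.0723 -0.0465  0.0024] v [-0.049   0.0488] 0.01010293474777546
  jaw 115 u [-0.0691 -0.0613 -0.0534] v [-0.0156 -0.001   0.0148] z 0.1182
  brass 56 u [-0.0399 -0.0353 -0.0214] v [-0.0117  0.0011  0.012 ] z 0.1152
  hole 463 u [-0.019   0.0345  0.1173] v [-0.0878  0.0031  0.0868] z 0.0044
  disc 244 u [0.0107 0.0321 0.0492] v [-0.0202  0.0001  0.0169] z 0.0723
scene1 (499.9383544921875, -62.60188293457031) (97.6948471069336, 143.62478637695312) 86.01822662353516
 top u [-0.0326  0.0691] v [-0.0482  0.0486]
 low u [-0.068   0.0666  0.07  ] v [-0.0481  0.0487] 0.01691801667252535
  jaw 117 u [-0.0704 -0.0583 -0.0528] v [-0.015   0.0013  0.0154] z 0.1184
  brass 93 u [-0.0432 -0.0336 -0.0227] v [-0.0131 -0.0027  0.0114] z 0.116
  hole 1203 u [-0.012   0.0673  0.1175] v [-0.086   0.0066  0.0862] z 0.0048
  disc 290 u [0.0099 0.0358 0.05  ] v [-0.0206  0.0001  0.0172] z 0.0736
```

```bash
cat > rel.py <<'E'
from h import *
import sys
def shank(pts,zr):
    def f(p):
        dz=pts[:,2]-zr; a=np.c_[p[0]+p[2]*dz,p[1]+p[3]*dz]
        return (np.hypot(*(pts[:,:2]-a).T)-.012)*1000
    i=np.r_[pts[:,:2].mean(0),0,0]
    s=least_squares(f,i,loss='soft_l1',f_scale=1,x_scale=[.01,.01,.1,.1]); return s.x,np.median(abs(f(s.x)))
th=np.radians(-3.93); ex=np.array([np.cos(th),np.sin(th)]); ey=np.array([-ex[1],ex[0]])
if __name__=='__main__':
    p,r,o=pose(); print(np.round(p,4),np.round(r,2),o['force'].round(2))
    for n in('scene','wrist'):
        im,d,P,T,K=look(n,n+sys.argv[1]+'.png'); np.savez(n+sys.argv[1],im=im,d=d,P=P); im=im.astype(int)
        zh=p[2]+.011; foot=zh-.145
        sat=im.max(-1)-im.min(-1)
        m=(d>0)&(sat<40)&(P[...,2]<zh-.025)&(P[...,2]>max(foot+.016,.125))&(np.hypot(P[...,0]-p[0],P[...,1]-p[1])<.05)
        if m.sum()>40:
            s,e=shank(P[m],foot); print(n,m.sum(),'axis at foot',s[:2].round(4),'slope',s[2:].round(4),e)
        g=((im[...,1]>im[...,0]+15)&(im[...,1]>im[...,2]+10)&(d>0)&(P[...,2]<.06)&(P[...,2]>.003)&(abs(P[...,0]-.5)<.11)&(abs(P[...,1]+.065)<.08)).astype(np.uint8)
        g=cv2.morphologyEx(g,cv2.MORPH_OPEN,np.ones((3,3),np.uint8))>0
        t=g&(abs(P[...,2]-.05)<.006); u=P[...,:2]@ex; v=P[...,:2]@ey
        print('  top edges u',np.percentile(u[t],[.3,99.7]).round(4),'v',np.percentile(v[t],[.3,99.7]).round(4), 'stake u,v',(s[:2]@ex).round(4),(s[:2]@ey).round(4))
E
python3 rel.py 4
```

```text
[ 0.4949 -0.0627  0.3013] [1.7999e+02 1.0000e-02 1.7604e+02] [ 0.26 -0.08 -7.25]
scene 593 axis at foot [ 0.4954 -0.0643] slope [ 0.0207 -0.0033] 0.8397039116834741
  top edges u [0.47   0.5731] v [-0.0766  0.0204] stake u,v 0.4986 -0.0302
wrist 1424 axis at foot [ 0.494  -0.0626] slope [ 0.0206 -0.0022] 0.08624452690775883
  top edges u [0.4644 0.5666] v [-0.0764  0.0212] stake u,v 0.4972 -0.0286
```

>>> move_arm:
  steps:
    - [[0.003, 0.0005, 0.005], 0]
    - [[0.008, 0.001, 0.015], 0]
    - [[0.0108, 0.001, 0.025], 0]
    - [[0.0108, 0.001, 0.033], 0]
    - [[0.0108, 0.001, 0.035], 0]
    - [[0.0108, 0.001, 0.035], 0]

```text
time_s: 11.52
tool_pos: [0.4843, -0.0613, 0.2662]
tool_rot: [-180.0, 0.0, 176.0]
force: [-0.2, -0.6, -6.8]
grip_width: 0.0355
```

```bash
python3 rel.py 5; python3 - <<'E'
from rel import *
z=np.load('wrist5.npz'); im,P,d=z['im'].astype(int),z['P'],z['d']
u=P[...,:2]@ex; v=P[...,:2]@ey; zz=P[...,2]; n=(d>0)&(u>.4)&(u<.6)&(v>-.09)&(v<.04)
br=n&(im[...,0]>im[...,2]+90)&(im[...,1]>im[...,2]+60)&(zz>.108)&(zz<.122)
print('brass u',np.percentile(u[br],[1,50,99]).round(4),'v',np.percentile(v[br],[1,99]).round(4),np.median(zz[br]))
g=n&(im[...,1]>im[...,0]+15)&(im[...,1]>im[...,2]+10)&(zz<.03)&(zz>.003)
print('low u',np.percentile(u[g],[.3,99.7]).round(4),'v',np.percentile(v[g],[.3,99.7]).round(4))
cv2.imwrite('pics/w5c.png',cv2.resize(cv2.imread('pics/wrist5.png')[100:340,180:460],None,fx=2.5,fy=2.5))
E
```

```text
[ 0.4843 -0.0613  0.2662] [-1.80e+02  1.00e-02  1.76e+02] [-0.19 -0.62 -6.79]
scene 557 axis at foot [ 0.4851 -0.0633] slope [0.0175 0.0017] 0.8472355133586074
  top edges u [0.4692 0.5734] v [-0.0765  0.0204] stake u,v 0.4883 -0.0299
wrist 1421 axis at foot [ 0.4836 -0.0611] slope [ 0.0198 -0.0027] 0.0906246098405887
  top edges u [0.4643 0.5616] v [-0.0768  0.0212] stake u,v 0.4867 -0.0278
brass u [0.4581 0.4636 0.4772] v [-0.0403 -0.0155] 0.11651379681378538
low u [0.4253 0.5017] v [-0.077   0.0213]
```

View pics/w5c.png

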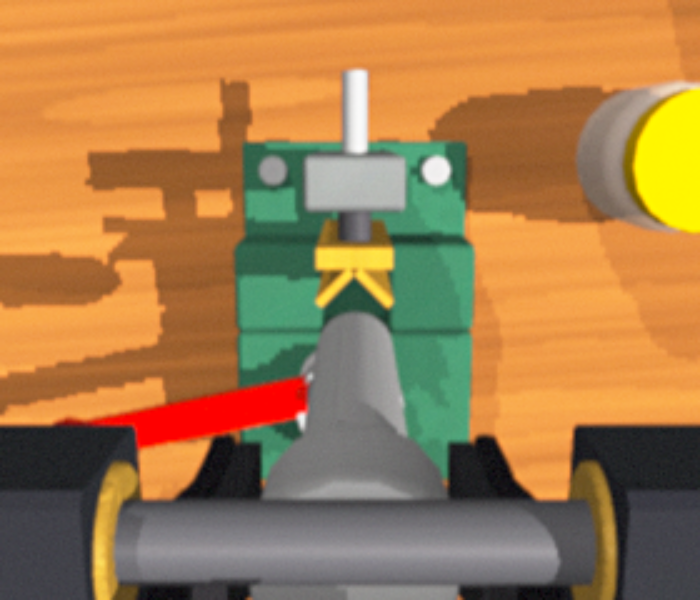

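>>> move_arm:
  steps:
    - [[0, 0, 0.01], 0]
    - [[0, 0, 0.025], 0]
    - [[0, 0, 0.04], 0]
    - [[0, 0, 0.055], 0]
    - [[0, 0, 0.068], 0]
    - [[0, 0, 0.08], 0]
    - [[0, 0, 0.09], 0]
    - [[0, 0, 0.098], 0]
    - [[0, 0, 0.104], 0]
    - [[0, 0, 0.108], 0]
    - [[0, 0, 0.108], 0]

```text
time_s: 13.0
tool_pos: [0.4841, -0.0613, 0.1581]
tool_rot: [-180.0, -0.0, 176.0]
force: [-0.6, 0.0, -7.2]
grip_width: 0.0354
```

>>> move_arm:
  steps:
    - [[0, 0, 0.002], 0]
    - [[0, 0, 0.004], 0]
    - [[0, 0, 0.006], 0]
    - [[0, 0, 0.008], 0]
    - [[0, 0, 0.01], 0]
    - [[0, 0, 0.011], 0]
    - [[0, 0, 0.011], 0]

```text
time_s: 13.88
tool_pos: [0.4843, -0.0613, 0.1473]
tool_rot: [180.0, 0.0, 176.0]
force: [1.0, 0.7, -6.0]
grip_width: 0.0355
```

>>> move_arm:
  steps:
    - [[0, 0, 0.001], 0]
    - [[0, 0, 0.002], 0]
    - [[0, 0, 0.002], 0]

```text
time_s: 14.25
tool_pos: [0.4857, -0.0614, 0.147]
tool_rot: [180.0, 0.2, 176.0]
force: [-0.2, 1.0, 6.2]
grip_width: 0.0352
```

>>> move_arm:
  steps:
    - [[0, 0, -0.0015], 0]
    - [[0, 0, -0.0015], 0]
    - [[0, 0, -0.0015], 0]
    - [[0, 0, -0.0015], 0]
  squeeze: 3

```text
time_s: 14.75
tool_pos: [0.4845, -0.0613, 0.1471]
tool_rot: [180.0, 0.0, 176.0]
force: [-0.1, -0.2, 2.9]
grip_width: 0.0355
```

>>> move_arm:
  steps:
    - [[0, 0, 0], 0]
    - [[0, 0, 0], 0]
    - [[0, 0, 0], 0]
    - [[0, 0, 0], 0]
    - [[0, 0, 0], 0]
    - [[0, 0, 0], 0]
  hand: -1

```text
time_s: 15.5
tool_pos: [0.4842, -0.0613, 0.1467]
tool_rot: [180.0, 0.0, 176.0]
force: [-0.2, 0.2, 0.2]
grip_width: 0.0845
```

>>> move_arm:
  steps:
    - [[0, 0, -0.01], 0]
    - [[0, 0, -0.03], 0]
    - [[0, 0, -0.06], 0]
    - [[0, 0, -0.09], 0]
    - [[0, 0, -0.12], 0]
    - [[0, 0, -0.12], 0]
    - [[0, 0, -0.12], 0]

```text
time_s: 16.38
tool_pos: [0.484, -0.0613, 0.2666]
tool_rot: [180.0, -0.0, 176.0]
force: [-0.1, 0.6, -1.2]
grip_width: 0.0871
```

```bash
cat > see.py <<'E'
from rel import *
p,r,o=pose(); print(np.round(p,4),np.round(r,2),o['force'].round(2),o['time_s'])
n=sys.argv[1]; im,d,P,T,K=look('wrist',n+'.png'); im=im.astype(int)
u=P[...,:2]@ex; v=P[...,:2]@ey; z=P[...,2]; sat=im.max(-1)-im.min(-1)
nn=(d>0)&(u>.4)&(u<.6)&(v>-.17)&(v<.04)
t=nn&(sat<40)&(z>.155)&(z<.185)&(v>-.08); print('head top',t.sum(),'z',np.percentile(z[t],[5,50,95]).round(4),'u',np.percentile(u[t],[1,99]).round(4),'v',np.percentile(v[t],[1,99]).round(4))
Q=P[t]; 
if len(Q)>30:
    tt=Q[Q[:,2]>np.median(Q[:,2])-.003]; A=np.c_[tt[:,:2]-tt[:,:2].mean(0),np.ones(len(tt))]; c=np.linalg.lstsq(A,tt[:,2],rcond=None)[0]; print('lean (top normal)',(-c[:2]).round(4),'top centre',[(np.percentile(tt[:,i],1)+np.percentile(tt[:,i],99))/2 for i in(0,1)],c[2])
k=nn&(im[...,0]>130)&(im[...,1]<80)&(im[...,2]<80)&(z>.103)&(z<.115)
print('knob',k.sum(),np.median(P[k],axis=0).round(4) if k.any() else '', [((np.percentile(P[k][:,i],2)+np.percentile(P[k][:,i],98))/2).round(4) for i in(0,1)] if k.any() else '')
E
sed -i 's/^from rel import \*/from rel import *; import sys/' see.py; python3 see.py w6
```

```text
[ 0.484  -0.0613  0.2666] [ 1.7999e+02 -1.0000e-02  1.7600e+02] [-0.05  0.62 -1.2 ] 16.375
head top 1925 z [0.1655 0.1713 0.1726] u [0.4685 0.5014] v [-0.0441 -0.0116]
lean (top normal) [-0.0164 -0.0005] top centre [np.float64(0.48239295516864167), np.float64(-0.06101450888037324)] 0.17131388070575979
knob 181 [ 0.5266 -0.1834  0.1092] [np.float64(0.5284), np.float64(-0.1829)]
```

View pics/w6.png

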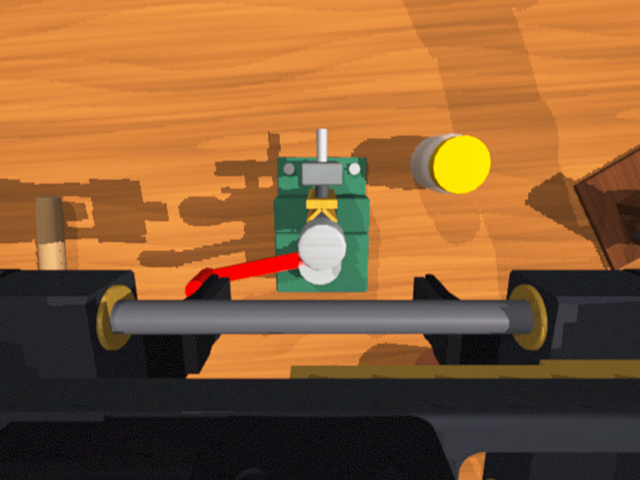

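Wrist picture: the stake stands in the pocket with its head at (322,245) and top height about 0.170, which matches the floor. The knob is at (200,282). Now over to the knob, with the jaws set tangentially.

>>> move_arm:
  steps:
    - [[-0.006, -0.013, 0], 0.15]
    - [[-0.012, -0.026, 0], 0.3]
    - [[-0.018, -0.04, 0], 0.45]
    - [[-0.024, -0.053, 0], 0.6]
    - [[-0.03, -0.067, 0], 0.75]
    - [[-0.036, -0.08, 0], 0.9]
    - [[-0.042, -0.093, 0], 1.05]
    - [[-0.047, -0.106, 0], 1.2]
    - [[-0.051, -0.115, 0], 1.32]
    - [[-0.0528, -0.1183, 0], 1.4]
    - [[-0.0528, -0.1183, 0], 1.4]
    - [[-0.0528, -0.1183, 0], 1.4]
    - [[-0.0528, -0.1183, 0], 1.4]

```text
time_s: 18.05
tool_pos: [0.5285, -0.1826, 0.2666]
tool_rot: [-180.0, -0.0, 95.9]
force: [-0.4, 0.3, -0.6]
grip_width: 0.0869
```

```bash
python3 see.py w7; python3 -c "
from h import *
print(env.get_obs()['qpos'].round(1))"
```

```text
[ 0.5285 -0.1826  0.2666] [-1.7998e+02 -2.0000e-02  9.5860e+01] [-0.4   0.33 -0.59] 18.05
head top 2763 z [0.1654 0.1713 0.1727] u [0.4703 0.5036] v [-0.045 -0.012]
lean (top normal) [ 0.003  -0.0073] top centre [np.float64(0.4835119426680894), np.float64(-0.06135358313404635)] 0.17130331222968762
knob 457 [ 0.5327 -0.1803  0.1093] [np.float64(0.5328), np.float64(-0.1807)]
[-15.5   6.7  34.9  94.3  -3.9  80.2  25.7]
```

View pics/w7.png

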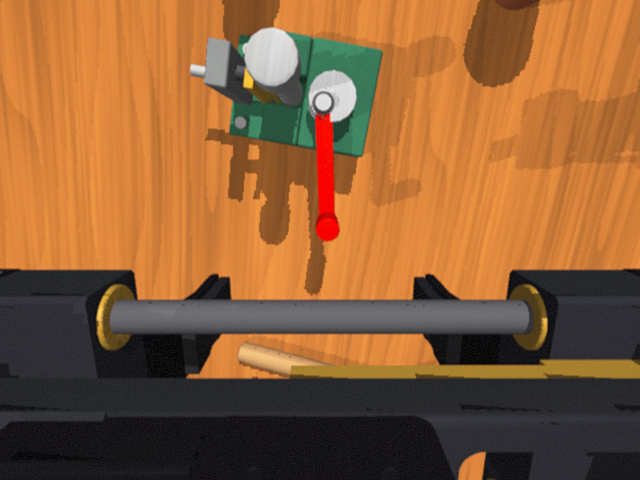

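Wrist picture: the knob is at (327,228) and the pivot at (323,102). I'll shift by (1.5, 4.5) mm and descend on the knob.

>>> move_arm:
  steps:
    - [[0.0015, 0.0045, 0.03], -0.04]
    - [[0.0015, 0.0045, 0.06], -0.04]
    - [[0.0015, 0.0045, 0.09], -0.04]
    - [[0.0015, 0.0045, 0.12], -0.04]
    - [[0.0015, 0.0045, 0.145], -0.04]
    - [[0.0015, 0.0045, 0.165], -0.04]
    - [[0.0015, 0.0045, 0.177], -0.04]
    - [[0.0015, 0.0045, 0.1815], -0.04]
    - [[0.0015, 0.0045, 0.1815], -0.04]
    - [[0.0015, 0.0045, 0.1815], -0.04]

```text
time_s: 19.35
tool_pos: [0.5336, -0.1812, 0.0861]
tool_rot: [179.9, 0.0, 98.1]
force: [0.9, -0.3, 0.8]
grip_width: 0.0871
```

>>> move_arm:
  steps:
    - [[0, 0, 0], 0]
    - [[0, 0, 0], 0]
    - [[0, 0, 0], 0]
    - [[0, 0, 0], 0]
    - [[0, 0, 0], 0]
    - [[0, 0, 0], 0]
    - [[0, 0, 0], 0]
    - [[0, 0, 0], 0]
  hand: 1
  squeeze: 10

```text
time_s: 20.35
tool_pos: [0.533, -0.181, 0.0852]
tool_rot: [180.0, 0.0, 98.1]
force: [-0.5, -0.9, 0.2]
grip_width: 0.0216
```

>>> move_arm:
  steps:
    - [[0.0002, 0.0066, 0], -0.06]
    - [[0.0008, 0.0132, 0], -0.12]
    - [[0.0018, 0.0197, 0], -0.18]
    - [[0.0032, 0.0261, 0], -0.24]
    - [[0.0049, 0.0325, 0], -0.3]
    - [[0.0071, 0.0388, 0], -0.36]
    - [[0.0096, 0.0449, 0], -0.42]
    - [[0.0124, 0.0508, 0], -0.48]
    - [[0.0157, 0.0566, 0], -0.54]
    - [[0.0157, 0.0566, 0], -0.54]
    - [[0.0157, 0.0566, 0], -0.54]

```text
time_s: 21.72
tool_pos: [0.5872, -0.1577, 0.0853]
tool_rot: [180.0, 0.1, 129.0]
force: [2.2, -0.3, -2.2]
grip_width: 0.0215
```

>>> move_arm:
  steps:
    - [[0.0001, 0.0055, 0], -0.05]
    - [[0.0005, 0.011, 0], -0.1]
    - [[0.0012, 0.0164, 0], -0.15]
    - [[0.0022, 0.0219, 0], -0.2]
    - [[0.0034, 0.0272, 0], -0.25]
    - [[0.0034, 0.0272, 0], -0.25]
    - [[0.0034, 0.0272, 0], -0.25]

```text
time_s: 22.6
tool_pos: [0.6059, -0.1382, 0.0853]
tool_rot: [180.0, 0.1, 143.3]
force: [1.9, -1.1, -1.3]
grip_width: 0.0218
```

```bash
cat > f.py <<'E'
from h import *
F=[];
for i in range(4):
    p,r,o=pose(); y=np.radians(r[2]-90); t=np.array([np.cos(y),np.sin(y)]); n=np.array([np.cos(y+np.pi/2),np.sin(y+np.pi/2)])
    F.append([o['force'][:2]@t,o['force'][:2]@n,o['wrist_torque'][2]]); env.read_camera('scene')
pv=p[:2]+.11*np.array([np.cos(np.radians(r[2])),np.sin(np.radians(r[2]))])
L=p[:2]-np.array([.5174,-.0722]); print('tang,rad,mz',np.mean(F,0).round(2),np.std(F,0).round(2),'q',round(np.arctan2(L[1],L[0])+np.radians(3.93)+1.47,3),'r',np.linalg.norm(L).round(4),'yaw',r[2].round(2),'t',o['time_s'],o['grip_width'].round(4))
E
python3 f.py
```

```text
Traceback (most recent call last):
  File "f.py", line 7, in <module>
    L=p[:2]-np.array([.5174,-.0722]); print('tang,rad,mz',np.mean(F,0).round(2),np.std(F,0).round(2),'q',round(np.arctan2(L[1],L[0])+np.radians(3.93)+1.47,3),'r',np.linalg.norm(L).round(4),'yaw',r[2].round(2),'t',o['time_s'],o['grip_width'].round(4))
                                                                                                                                                                                                                                 ^^^^^^^^^^^^^^^^^^^^^
AttributeError: 'float' object has no attribute 'round'
```

```bash
sed -i "s/o\['grip_width'\].round(4)/round(o['grip_width'],4)/; s/r\[2\].round(2)/round(float(r[2]),2)/" f.py; python3 f.py
```

```text
tang,rad,mz [ 0.23 -3.42  0.08] [0.22 0.48 0.02] q 0.899 r 0.1104 yaw 143.32 t 22.95 0.0212
```

>>> move_arm:
  steps:
    - [[0, 0.0028, 0], -0.025]
    - [[0.0001, 0.0055, 0], -0.05]
    - [[0.0001, 0.0055, 0], -0.05]
    - [[0.0001, 0.0055, 0], -0.05]

```text
time_s: 23.5
tool_pos: [0.6093, -0.1334, 0.0853]
tool_rot: [180.0, 0.0, 146.2]
force: [2.5, -3.9, -2.5]
grip_width: 0.0219
```

```bash
python3 f.py
```

```text
tang,rad,mz [-1.49 -4.66  0.1 ] [0.31 0.42 0.01] q 0.951 r 0.1104 yaw 146.23 t 23.65 0.0217
```

>>> move_arm:
  steps:
    - [[-0.0005, 0.0028, 0], -0.025]
    - [[-0.0006, 0.0055, 0], -0.05]
    - [[-0.0006, 0.0055, 0], -0.05]
    - [[-0.0006, 0.0055, 0], -0.05]

```text
time_s: 24.2
tool_pos: [0.6125, -0.1283, 0.0852]
tool_rot: [180.0, -0.0, 149.1]
force: [1.4, -2.4, -0.0]
grip_width: 0.0215
```

```bash
python3 f.py
```

```text
tang,rad,mz [-0.98 -1.79  0.15] [0.39 0.39 0.03] q 1.005 r 0.1105 yaw 149.1 t 24.35 0.0214
```

>>> move_arm:
  steps:
    - [[-0.0001, 0.0028, 0], -0.025]
    - [[-0.0001, 0.0055, 0], -0.05]
    - [[-0.0001, 0.0055, 0], -0.05]
    - [[-0.0001, 0.0055, 0], -0.05]

```text
time_s: 24.9
tool_pos: [0.6152, -0.1238, 0.0852]
tool_rot: [180.0, -0.1, 152.0]
force: [-2.3, 0.1, 2.6]
grip_width: 0.022
```

```bash
python3 f.py
```

```text
tang,rad,mz [-0.8   2.25  0.15] [0.27 0.49 0.03] q 1.053 r 0.1105 yaw 151.96 t 25.05 0.0217
```

>>> move_arm:
  steps:
    - [[-0.0001, 0.0028, 0], -0.025]
    - [[-0.0001, 0.0055, 0], -0.05]
    - [[-0.0001, 0.0055, 0], -0.05]
    - [[-0.0001, 0.0055, 0], -0.05]

```text
time_s: 25.6
tool_pos: [0.6175, -0.1192, 0.0852]
tool_rot: [-180.0, -0.1, 154.9]
force: [-5.6, -0.1, 4.9]
grip_width: 0.0216
```

```bash
python3 f.py
```

```text
tang,rad,mz [-2.28  5.09  0.09] [0.29 0.21 0.03] q 1.1 r 0.1106 yaw 154.87 t 25.75 0.0218
```

>>> move_arm:
  steps:
    - [[0.0006, 0.0028, 0], -0.025]
    - [[0.0009, 0.0055, 0], -0.05]
    - [[0.0009, 0.0055, 0], -0.05]
    - [[0.0009, 0.0055, 0], -0.05]

```text
time_s: 26.3
tool_pos: [0.6197, -0.1141, 0.0852]
tool_rot: [180.0, 0.0, 157.7]
force: [-3.7, -1.3, 3.4]
grip_width: 0.0217
```

```bash
python3 f.py
```

```text
tang,rad,mz [-2.37  2.72  0.13] [0.24 0.47 0.02] q 1.15 r 0.1106 yaw 157.67 t 26.45 0.0215
```

>>> move_arm:
  steps:
    - [[0.0004, 0.0028, 0], -0.025]
    - [[0.0008, 0.0055, 0], -0.05]
    - [[0.0008, 0.0055, 0], -0.05]
    - [[0.0008, 0.0055, 0], -0.05]

```text
time_s: 27.0
tool_pos: [0.6216, -0.109, 0.0853]
tool_rot: [180.0, 0.1, 160.5]
force: [0.3, -2.8, -0.2]
grip_width: 0.0217
```

```bash
python3 f.py
```

```text
tang,rad,mz [-2.94 -1.56  0.11] [0.37 0.59 0.03] q 1.199 r 0.1105 yaw 160.53 t 27.15 0.0214
```

>>> move_arm:
  steps:
    - [[0.0001, 0.0028, 0], -0.025]
    - [[0.0002, 0.0055, 0], -0.05]
    - [[0.0002, 0.0055, 0], -0.05]
    - [[0.0002, 0.0055, 0], -0.05]

```text
time_s: 27.7
tool_pos: [0.6231, -0.1042, 0.0853]
tool_rot: [-180.0, 0.1, 163.4]
force: [2.1, -4.9, -2.0]
grip_width: 0.0216
```

```bash
python3 f.py
```

```text
tang,rad,mz [-3.96 -3.18  0.04] [0.23 0.34 0.03] q 1.245 r 0.1104 yaw 163.41 t 27.85 0.0217
```

>>> move_arm:
  steps:
    - [[-0.0004, 0.0028, 0], -0.025]
    - [[-0.0005, 0.0055, 0], -0.05]
    - [[-0.0005, 0.0055, 0], -0.05]
    - [[-0.0005, 0.0055, 0], -0.05]

```text
time_s: 28.4
tool_pos: [0.6244, -0.0999, 0.0853]
tool_rot: [-179.9, 0.0, 166.2]
force: [1.0, -5.8, -0.9]
grip_width: 0.022
```

```bash
python3 f.py
```

```text
tang,rad,mz [-5.44 -1.54 -0.06] [0.26 0.51 0.02] q 1.285 r 0.1105 yaw 166.22 t 28.55 0.0217
```

>>> move_arm:
  steps:
    - [[-0.0002, 0.0022, 0], -0.02]
    - [[-0.0003, 0.0044, 0], -0.04]
    - [[-0.0003, 0.0044, 0], -0.04]
    - [[-0.0003, 0.0044, 0], -0.04]

```text
time_s: 29.1
tool_pos: [0.6253, -0.096, 0.0853]
tool_rot: [-179.9, -0.0, 168.5]
force: [-1.2, -6.3, -0.7]
grip_width: 0.0215
```

```bash
python3 f.py
```

```text
tang,rad,mz [-6.28 -0.02 -0.08] [0.2  0.48 0.02] q 1.321 r 0.1105 yaw 168.49 t 29.25 0.0218
```

>>> move_arm:
  steps:
    - [[0, 0, 0], 0]
    - [[0, 0, 0], 0]
    - [[0, 0, 0], 0]
    - [[0, 0, 0], 0]
    - [[0, 0, 0], 0]
    - [[0, 0, 0], 0]
  hand: -1

```text
time_s: 30.05
tool_pos: [0.6261, -0.0941, 0.0853]
tool_rot: [180.0, 0.0, 168.6]
force: [0.8, -0.3, -0.0]
grip_width: 0.074
```

>>> move_arm:
  steps:
    - [[0, 0, -0.02], 0]
    - [[0, 0, -0.05], 0]
    - [[0, 0, -0.09], 0]
    - [[0, 0, -0.13], 0]
    - [[0, 0, -0.17], 0]
    - [[0, 0, -0.19], 0]
    - [[0, 0, -0.19], 0]
    - [[0, 0, -0.19], 0]

```text
time_s: 31.05
tool_pos: [0.6256, -0.0942, 0.2748]
tool_rot: [180.0, -0.0, 168.5]
force: [-0.3, 0.4, -0.5]
grip_width: 0.0871
```

```bash
sed -i 's/v>-.17/v>-.2/; s/u<.6)/u<.7)/' see.py; python3 see.py w8; python3 - <<'E'
from h import *
im,d,P,T,K=look('scene','s8.png'); cv2.imwrite('pics/s8c.png',cv2.resize(cv2.imread('pics/s8.png')[120:320,220:420],None,fx=3,fy=3))
from rel import shank
im=im.astype(int); sat=im.max(-1)-im.min(-1)
m=(d>0)&(sat<40)&(P[...,2]>.08)&(P[...,2]<.135)&(abs(P[...,0]-.49)<.03)&(abs(P[...,1]+.062)<.025)
print(m.sum(),shank(P[m],.02))
E
```

```text
[ 0.6256 -0.0942  0.2748] [ 1.8000e+02 -5.0000e-02  1.6855e+02] [-0.3   0.44 -0.46] 31.05
head top 2680 z [0.1634 0.1712 0.1726] u [0.4715 0.502 ] v [-0.0464 -0.0134]
lean (top normal) [ 0.0238 -0.0065] top centre [np.float64(0.48295611668813276), np.float64(-0.06294879163176778)] 0.17127003964269166
knob 426 [ 0.6228 -0.101   0.1093] [np.float64(0.6232), np.float64(-0.1011)]
261 (array([ 0.48361128, -0.06567111, -0.00973807,  0.01371689]), np.float64(0.9583654357872041))
```

View pics/s8c.png

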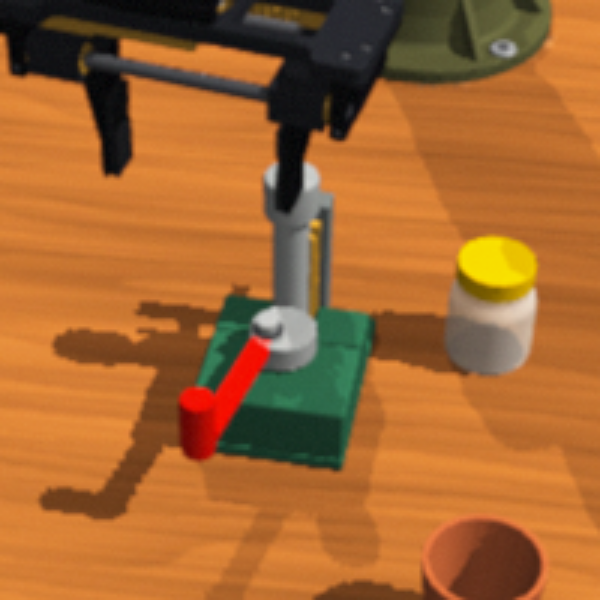

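The scene crop shows the stake upright against the brass pad, the lever at about crop (235,385), and the gripper well clear. One last drift check, then I hand in.

```bash
python3 - <<'E'
from h import *
for i in range(10): env.read_camera('top')
E
python3 see.py w9; python3 - <<'E'
from h import *
for n in('hammer','cup','tin'):
    im,d,P,T,K=look('top')
    for r in env.cut_out('top',n)[:1]:
        m=r['region']&(d>0); print(n,round(r['conf'],2),np.round(np.median(P[m],0),3))
env.sign_off()
E
```

```text
[ 0.626  -0.0943  0.2752] [180.    -0.   168.55] [-0.35  0.46 -0.74] 31.65
head top 2667 z [0.1632 0.1712 0.1726] u [0.4718 0.502 ] v [-0.0465 -0.0133]
lean (top normal) [ 0.0199 -0.0099] top centre [np.float64(0.48307347953562224), np.float64(-0.06302374764368643)] 0.17123375632497892
knob 431 [ 0.6229 -0.1011  0.1093] [np.float64(0.6232), np.float64(-0.1011)]
hammer 0.91 [ 0.592 -0.389  0.024]
cup 0.82 [0.706 0.077 0.028]
tin 0.64 [0.436 0.065 0.079]
the job is handed in; nothing more can be done
```

The stake is standing upright in the holder pocket, nipped by the cam at an estimated 10–14 N, and the job is handed in. `sign_off` reports no verdict, so the nip force is an estimate, not a confirmed figure.

**What I did**
- I gripped the stake by the head, pivoted it upright on the rest's stop, and lowered it into the pocket until the wrist force showed the foot on the floor.
- I released it there before touching the lever.
- I then gripped the knob and swung the lever anticlockwise in small steps, stopping at 6.3 N sideways on the knob, which is about 14 N of nip. I let go and lifted clear.

**Last checks**
- **Stake:** the head top reads 0.171 m, which matches the foot being on the pocket floor. The lean reads about 0.02 rad, close to the measurement noise.
- **Lever:** the knob did not drift over the last 0.6 s.
- **Bystanders:** the hammer, cup and jar are within a few millimetres of where they started.

**One disagreement:** after release the knob sat about 0.05 rad behind where the gripper's last position put it. That could be give in the grip or a small spring-back. If it was spring-back, the nip is nearer 10 N than 14 N. Both are below the 15 N asked for but within the 6–28 N limits. I did not push again to check.

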